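Hold the inspection lamp over the circuit board

TASK

Draw the red angle-head lamp straight up out of its charging dock, tip it about 45 degrees so that its beam slants down, and aim its lens at the middle of the big black chip on the clamped circuit board from about 15 cm away. Finish while still holding it there, raised and still: do not put it down or let go. Do not touch the board or its vice with anything, and leave the phone, the meter and the roll of tape where they are.

Things in the scene. Friction and masses are not known exactly. Their poses are not given: they have to be found in the camera images.
- lamp: cordless lamp, 0.2 kg, loose, upright in the dock. Origin: centre of its foot's underside; z up along the handle, x along the beam. Black handle 30 x 30 mm, z 0 to 112; red box head z 112 to 164, x -22 to 28, 34 wide in y with flat sides (grasp across y from above). Yellow stripe on top towards the lens side. Beam is square to the handle: lean the top towards the lens side to shine down
- lens (a point): middle of the lamp's pale yellow round lens (26 mm across, on the head's +x face), at (30, 0, 142) mm in the lamp's frame; axes as the lamp's: the beam leaves along +x
- dock: black charging dock, fixed: base 100 x 100 x 12 mm with an upright square sleeve, 48 mm outside, 36 mm inside, mouth 60 mm above the bench; the lamp's foot stands 12 mm above the bench, 48 mm deep in it, 3 mm clearance each side. Origin: centre of the underside; x is the way the lamp's beam faces at the start
- vice: the board vice, fixed to the bench, with the green circuit board clamped level in it. Origin: centre of the underside; over all 110 mm (x) by 150 mm (y; to -85 mm on the knob's side); board 110 x 108 mm, its top 72 mm above the bench; jaw tops at 78 mm, two blue capacitors (the tallest parts) to 86 mm
- chip (a point): the middle of the top of the big black square chip (30 x 30 x 4 mm) on the board, at (14, -14, 76) mm in the vice's frame; z is up
- phone: white phone lying flat, 146 x 71 x 9 mm (x, y, z), origin at the centre of its underside; to be left alone
- meter: black and red multimeter lying flat, 150 x 75 x 36 mm (x, y, z), origin at the centre of its underside; to be left alone
- tape: yellow roll of tape lying flat, 90 mm across, 19 mm high, origin at the centre of its underside; to be left alone
Not all that is in view belongs to the job. Of the things like the vice, leave any that is pink; of the rest the smaller one is meant. Leave any green or turquoise look-alike of the lamp alone.

How it is judged:
By the outcome, as a careful person would: the job done as asked, in the order asked, and still so for the second after the job is handed in, while the arm keeps its last pose, push and grip.
It also fails if it takes over 32 s, if anything falls off the work surface, if the arm or the gripper's body presses on something with over 40 N, if the wrist force passes 120 N, or if a joint passes its speed limit or range.

ROBOT

A 6-joint arm with a two-finger parallel gripper is mounted at the origin on the work surface. World frame = base frame: x ahead of the robot, y to its left, z up, the work surface at z = 0. Lengths are in mm, angles in degrees, forces in N, time in s.
With the tool pointing down it reaches from about 300 to 850 mm from the base axis. Payload 4.2 kg.
Tool frame: the origin (TCP) lies on the centre line of the jaws, within the pads' length; the fingertips stand 14 mm ahead of it and the grasp point (between the pads) lies 5 mm behind it; x points along the fingers, y is the direction in which the jaws open and shut, and the axes are right-handed (so a half turn about x gives the same grasp; the last joint's range is limited). The gripper opens to 91 mm and grips with 3 to 60 N. Pads are 32 mm wide; open, the fingers measure 118 mm over their backs; the gripper's body (76 mm by 178 mm) begins 60 mm behind the grasp point.
Start: joints at [69.099, 18.312, 89.639, -0, 72.044, -1.146], TCP at [194.358, 541.174, 198.876] pointing down, gripper open.
Joint ranges: [-177.97, 177.97], [-48.28, 115.42], [12.27, 149.76], [-77.06, 257.06], [2.81, 150.46], [-146.56, 146.56]. Speed limits (degrees/s): [147.25, 147.25, 180, 180, 180, 180].

INTERFACE

Orientations are given as [roll, pitch, yaw] about the fixed x, y, z axes, in that order (R = Rz(yaw) Ry(pitch) Rx(roll)).
In Python, from workcell import readout, optics, env gives the robot as it stands.
- The arm moves only by the shell command python3 -m creep 'ROWS' [OPENING] [FORCE]. ROWS is JSON, a list of rows, each an object with "translation": the shift along the world's x, y, z in cm, a list of three; "delta_rot": the turn, a rotation vector about the world's x, y, z in rad, a list of three. In form: [{"translation": [dx, dy, dz], "delta_rot": [rx, ry, rz]}, ...]. A call has 1 to 5 rows; each row shifts and turns the commanded pose from where the row before left it; what a row does not reach is not made up. A row lasts 1/12 s, in which the tool goes at most 41.7 mm and 7.16 degrees, less where a joint would pass 70% of its speed; a pose out of reach is approached as far as the arm can. A call with a gripper value outside its range is refused whole. OPENING is the gripper's target within -1 to 1 (fully open at 1, half-way at 0, shut at -1), set as the call begins (- or left out, the last holds). The fingers move at their own pace and stop on an object; FORCE is the grip in N (left out, the last holds). Time passes only in rows, so rows that do not move let the fingers close. It gives the time, the measured TCP pose, the force and the opening at its end, in the units of the state.
- readout.state(): the state, without advancing time (a new reading comes with each control period).
- optics.grab_frame(name): name is "scene" or "top" or "wrist"; returns (picture, depth): 400x640x3 uint8, red, green, blue; 400x640 float32, mm along the optical axis (not along the pixel's ray), 0 where there is no reading.
- optics.camera_params(name): a dict with "mtx" (3x3 intrinsics, pixels), "R" (3x3) and "t" (3): a world point X has camera coordinates R X + t. Camera axes: x right, y down, z forward; pixel columns grow to the right and rows downward; lengths in mm; the calibration is good to about 2 mm. The wrist camera is an equidistant fisheye: a pixel r from the principal point sees the ray r / f radians off the axis. A picture is of the moment at which its call begins: read the wrist's pose just before it. camera_params takes no time and is no camera call; for the wrist camera it gives the pose at the moment of the call.
- env.job_done(): hands the job in, once; it reports no verdict.
The state is a dict: "time_s": time; "qpos": joint angles; "qvel": joint speeds; "effort": joint torques, N m; "ee_pos": TCP position; "ee_rot": TCP orientation; "force": force on the tool from outside, world axes, zero at the start; "torque": the same for the moment, N m; "gripper_width": finger opening in mm.
Only numpy, scipy, OpenCV 4.12 (cv2) and the standard library are available. Lean on these libraries where they do the work, as an engineer would, in place of code of your own. Each camera call takes 0.05 s, during which the arm holds its last target.

## Working session

There is one attempt and no reset: what is moved stays moved. The work goes in short steps, Python scripts to look and compute and a shell command to move; the robot and the scene stay as the last step left them, time stands still between calls to the robot, and variables do not carry over. Pictures are saved under pics/ and viewed, and the job is handed in when it is done.

```bash
ls; mkdir -p pics
python3 - <<'E'
from workcell import readout, optics, env
import cv2,numpy as np
print(readout.state())
for n in ["scene","top","wrist"]:
    p=optics.camera_params(n); print(n,p)
    im,d=optics.grab_frame(n); np.savez(f'pics/{n}0.npz',im=im,d=d,**p)
    cv2.imwrite(f'pics/{n}0.png',im[:,:,::-1])
E
```

```text
pics
{'time_s': 0.0, 'qpos': array([ 6.90972297e+01,  1.83501072e+01,  8.97069967e+01,  9.28981767e-05,
        7.20425636e+01, -1.14367344e+00]), 'qvel': array([-0.02408477,  0.07238596, -0.06848336, -0.01961809, -0.07894971,
       -0.03847754]), 'effort': array([-9.52630580e-04, -4.12462556e+01, -2.31972277e+01,  7.27437995e-02,
        4.57263901e-02, -1.17679328e-04]), 'ee_pos': array([194.1757213 , 540.65616507, 198.03167037]), 'ee_rot': array([ -91.19444747,   89.90033242, -110.95357301]), 'force': array([ 0.82976282,  0.46275651, -0.37009854]), 'torque': array([-0.00760198, -0.04700228,  0.01041167]), 'gripper_width': 91.02312136680607}
scene {'mtx': array([[404.35373518,   0.        , 323.35651032],
       [  0.        , 404.35373518, 201.58038845],
       [  0.        ,   0.        ,   1.        ]]), 'R': array([[-0.44687568,  0.89437761, -0.01976922],
       [ 0.54360872,  0.25393081, -0.80000544],
       [-0.71048694, -0.36824969, -0.59966697]]), 't': array([ 246.68099893, -180.78028589, 1504.75915596])}
top {'mtx': array([[384.73312006,   0.        , 322.72915596],
       [  0.        , 384.73312006, 196.93434989],
       [  0.        ,   0.        ,   1.        ]]), 'R': array([[ 0.01497007, -0.99982672,  0.01106497],
       [-0.99250494, -0.01620093, -0.12112586],
       [ 0.12128413, -0.00916878, -0.99257548]]), 't': array([-14.98338268, 545.62900635, 925.17604875])}
wrist {'mtx': array([[309.70691629,   0.        , 316.68399926],
       [  0.        , 309.70691629, 193.77208148],
       [  0.        ,   0.        ,   1.        ]]), 'R': array([[ 0.33676595,  0.94158773, -0.00110942],
       [ 0.90140985, -0.32205507,  0.28938005],
       [ 0.27211941, -0.09845339, -0.95721364]]), 't': array([-573.90347339,  -32.45211703,  391.39397112])}
```

View pics/scene0.png

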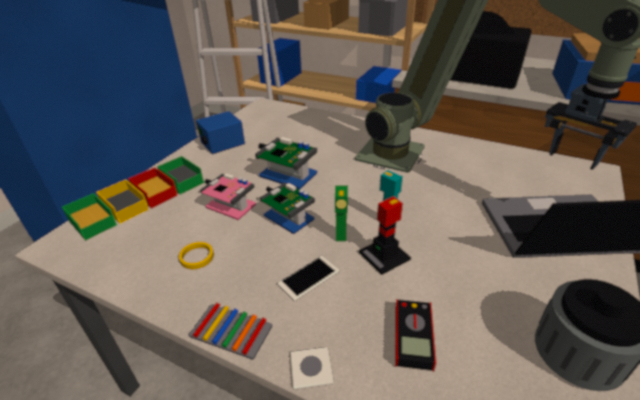

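View pics/top0.png

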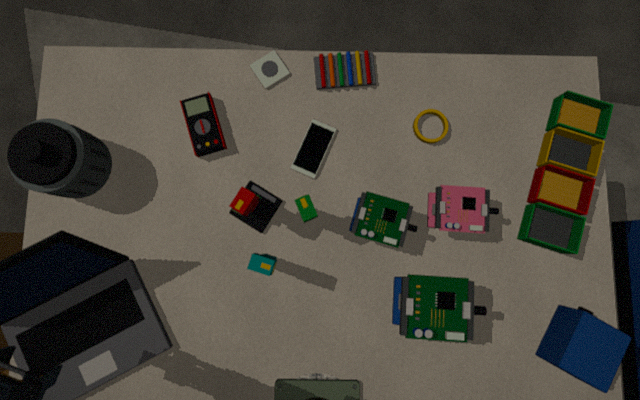

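View pics/wrist0.png

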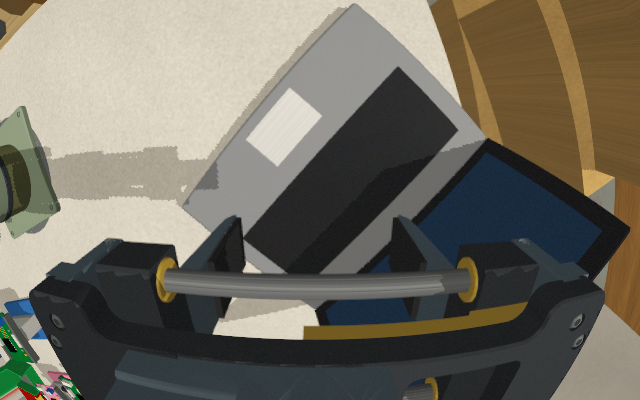

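The scene shows the red lamp in the black dock (top view: 243,200). The small green-board vice is at (382,218), with the pink one at (462,208) and the larger one at (435,308). The green and turquoise decoys are at (306,208) and (262,264). I'll zoom in on the parts that matter.

Run:
```python
import cv2,numpy as np
im=cv2.imread('pics/top0.png')
a=cv2.resize(im[165:285,215:335],None,fx=5,fy=5,interpolation=cv2.INTER_CUBIC)
cv2.imwrite('pics/z1.png',a)
a=cv2.resize(im[180:260,340:420],None,fx=7,fy=7,interpolation=cv2.INTER_CUBIC)
cv2.imwrite('pics/z2.png',a)
s=cv2.imread('pics/scene0.png')
a=cv2.resize(s[160:280,250:420],None,fx=4.5,fy=4.5,interpolation=cv2.INTER_CUBIC)
cv2.imwrite('pics/z3.png',a)
```

```text
(no output)
```

View pics/z1.png

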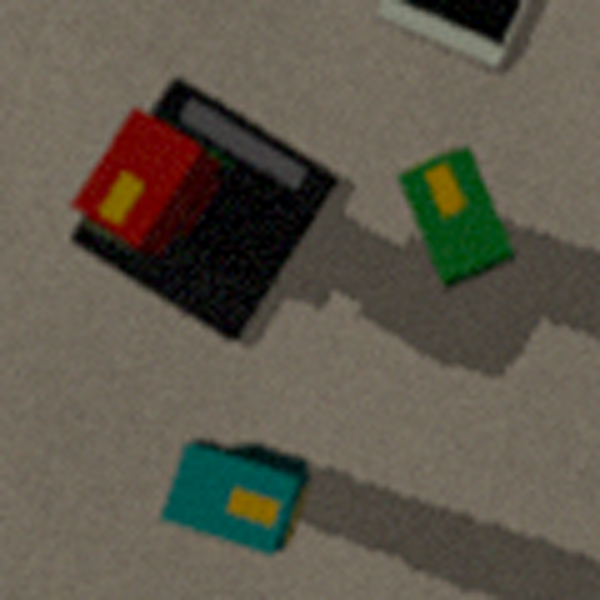

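View pics/z2.png

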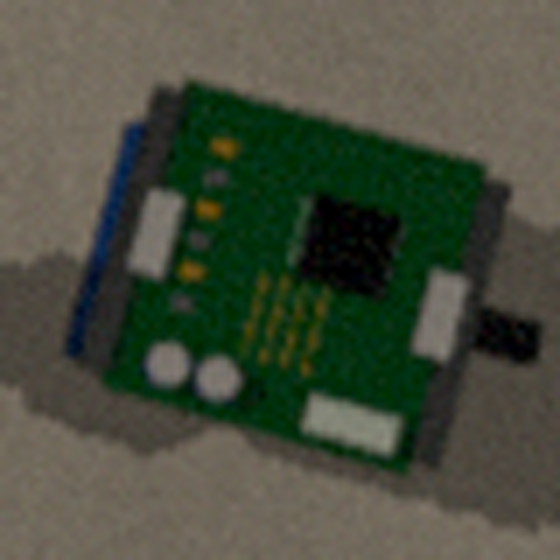

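View pics/z3.png

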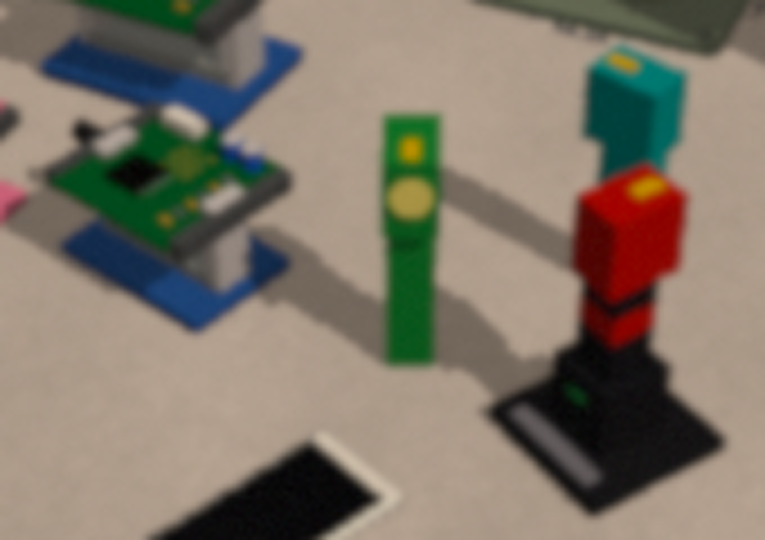

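```bash
cat > h.py <<'E'
import numpy as np,cv2
from scipy.spatial.transform import Rotation as Ro
def ray(p,px):
    K,R,t=p['mtx'],p['R'],p['t']
    d=R.T@np.linalg.solve(K,[px[0],px[1],1.]); return -R.T@t,d
def onz(p,px,z):
    o,d=ray(p,px); return o+d*(z-o[2])/d[2]
def proj(p,X):
    c=p['R']@np.asarray(X,float)+p['t']; c=p['mtx']@c; return c[:2]/c[2]
def dep(p,d,u,v):
    K=p['mtx']; z=d[int(v),int(u)]
    return p['R'].T@(z*np.linalg.solve(K,[u,v,1.])-p['t'])
E
python3 - <<'E'
from h import *
T=np.load('pics/top0.npz'); S=np.load('pics/scene0.npz')
im=T['im']; hsv=cv2.cvtColor(im,cv2.COLOR_RGB2HSV)
def comps(m,off=(0,0)):
    n,l,s,c=cv2.connectedComponentsWithStats(m.astype(np.uint8)); return [(i,s[i],c[i]) for i in range(1,n) if s[i,4]>5],l
# red head top (bright red) near lamp
H,Sa,V=[hsv[...,i].astype(int) for i in range(3)]
roi=np.zeros(H.shape,bool); roi[180:230,222:270]=1
red=((H<8)|(H>172))&(Sa>150)&(V>110)&roi
yel=(H>15)&(H<35)&(Sa>120)&(V>100)&roi
m=(red|yel).astype(np.uint8)
cs,_=cv2.findContours(m,cv2.RETR_EXTERNAL,cv2.CHAIN_APPROX_NONE); c=max(cs,key=cv2.contourArea)
W=np.array([onz(T,q[0],176)[:2] for q in c]).astype(np.float32)
r=cv2.minAreaRect(W); print('head top rect',r, cv2.minAreaRect(c))
print('depth head',dep(T,T['d'],243,198),dep(T,T['d'],240,203))
u=np.argwhere(yel); print('stripe',[onz(T,u.mean(0)[::-1],176)])
# chip
roi=np.zeros(H.shape,bool); roi[204:226,380:402]=1
blk=(V<50)&(Sa<200)&roi
for s in comps(V*1<45)[0]:
    if 375<s[2][0]<405 and 195<s[2][1]<230: print('chip',s,onz(T,s[2],76))
print('chip manual',onz(T,(340+351/7,180+245/7),76),dep(T,T['d'],390,215))
# board
roi=np.zeros(H.shape,bool); roi[185:255,350:418]=1
g=(H>45)&(H<85)&(Sa>120)&(V>30)&roi
gg=cv2.morphologyEx(g.astype(np.uint8),cv2.MORPH_CLOSE,np.ones((9,9)))
cs,_=cv2.findContours(gg,cv2.RETR_EXTERNAL,cv2.CHAIN_APPROX_NONE); c=max(cs,key=cv2.contourArea)
W=np.array([onz(T,q[0],72)[:2] for q in c]).astype(np.float32); print('board',cv2.minAreaRect(W))
# dock base corners at z=12 from zoom
for z in [(178,80),(343,182),(240,340),(75,238)]:
    print('dock',onz(T,(215+z[0]/5,165+z[1]/5),12)[:2])
for n,q in dict(green=(308,207),turq=(261,264),phone=(314,149),tape=(431,126)).items(): print(n,dep(T,T['d'],*q))
# scene view crosschecks
for n,z in dict(lamp_top=(630,187),chip=(135,175)).items():
    px=(250+z[0]/4.5-.4,160+z[1]/4.5-.4); print(n,onz(S,px,176 if n=='lamp_top' else 76), dep(S,S['d'],*px))
from workcell import readout
R=Ro.from_euler('xyz',readout.state()['ee_rot'],degrees=True).as_matrix(); print(R)
E
```

```text
head top rect ((512.043212890625, 174.73988342285156), (25.110595703125, 20.20086669921875), 52.666160583496094) ((237.30490112304688, 203.24391174316406), (11.713031768798828, 9.68277359008789), 38.65980911254883)
depth head [523.44059692 163.36880509 175.12429536] [512.61620966 169.05986102 176.09517154]
stripe [array([510.06221492, 171.48082867, 176.        ])]
chip (1189, array([398, 202,   5,   4,   9], dtype=int32), array([399.88888889, 203.11111111])) [ 528.76309252 -189.88928625   76.        ]
chip (1216, array([381, 206,  24,  19, 215], dtype=int32), array([390.30697674, 214.98604651])) [ 500.08749456 -166.86296746   76.        ]
chip manual [ 500.04820058 -166.47301815   76.        ] [ 500.17182315 -166.44205776   74.33747518]
board ((490.3503112792969, -147.43467712402344), (105.45484161376953, 107.64808654785156), 74.8130874633789)
dock [586.38565275 178.20302011]
dock [535.34386843  92.5801288 ]
dock [454.62249907 142.12045605]
dock [504.68459142 227.11205411]
green [507.87004657  26.0524188  161.13335278]
turq [385.75307074 122.44988301 162.83513976]
phone [673.22480956  17.81712002  10.5512877 ]
tape [ 743.16808328 -289.98704573    1.36457181]
lamp_top [513.49119875 163.11245775 176.        ] [513.48827258 163.11162947 175.99775364]
chip [ 504.08955691 -162.73311687   76.        ] [ 504.55855936 -162.40441027   76.4162982 ]
[[-4.99239084e-04  3.38011347e-01  9.41141902e-01]
 [-1.23056407e-03  9.41141099e-01 -3.38011711e-01]
 [-9.99999118e-01 -1.32688407e-03 -5.39098015e-05]]
```

Run:
```python
from h import *
T=np.load('pics/top0.npz'); S=np.load('pics/scene0.npz')
for P,cs in ((T,[(215+a/5-.4,165+b/5-.4) for a,b in [(138,110),(212,153),(150,250),(73,203)]]),
             (S,[(250+a/4.5-.4,160+b/4.5-.4) for a,b in [(578,203),(648,165),(686,197),(617,240)]])):
    W=np.array([onz(P,q,176)[:2] for q in cs]); print(np.round(W,1), W.mean(0)); 
    for i in range(4):
        v=W[(i+1)%4]-W[i]; print(np.round(np.linalg.norm(v),1),np.round(np.degrees(np.arctan2(v[1],v[0])),1))
# depth-based: points with z in 168..182 in both views
for n,P in (('T',T),('S',S)):
    d=P['d']; v,u=np.mgrid[0:400,0:640]; pc=np.linalg.solve(P['mtx'],np.stack([u.ravel(),v.ravel(),np.ones(u.size)]))*d.ravel()
    X=(P['R'].T@(pc-np.asarray(P['t'])[:,None])).T
    k=(abs(X[:,2]-176)<3)&(np.hypot(X[:,0]-520,X[:,1]-160)<50)&(d.ravel()>0)
    r=cv2.minAreaRect(X[k,:2].astype(np.float32)); print(n,k.sum(),r,X[k].mean(0))
```

```text
[[547.6 165.9]
 [529.8 133.9]
 [488.3 158.4]
 [507.6 191.6]] [518.32616765 162.44381434]
36.6 -119.2
48.2 149.4
38.4 59.8
47.6 -32.7
[[538.5 142.9]
 [490.4 165.4]
 [509.4 192.8]
 [559.6 172.1]] [524.48983594 168.30234556]
53.1 155.0
33.4 55.3
54.4 -22.5
36.0 -125.9
T 362 ((520.4193725585938, 166.177978515625), (34.015689849853516, 49.620269775390625), 58.9201774597168) [520.56743185 166.12921019 175.41225906]
S 203 ((519.5638427734375, 167.22055053710938), (37.6053352355957, 52.079490661621094), 56.476505279541016) [521.45275649 166.91133512 175.97606612]
```

```bash
python3 -m creep '[{"translation":[1.0,-1.2,1.5],"delta_rot":[0,0,-0.013]},{"translation":[2.3,-2.7,1.5],"delta_rot":[0,0,-0.013]},{"translation":[2.3,-2.7,1],"delta_rot":[0,0,-0.013]},{"translation":[2.3,-2.7,1],"delta_rot":[0,0,-0.013]},{"translation":[2.3,-2.7,1],"delta_rot":[0,0,-0.013]}]' 1 && python3 -m creep '[{"translation":[2.3,-2.7,1],"delta_rot":[0,0,-0.013]},{"translation":[2.3,-2.7,0],"delta_rot":[0,0,-0.013]},{"translation":[2.3,-2.7,0],"delta_rot":[0,0,-0.013]},{"translation":[2.3,-2.7,0],"delta_rot":[0,0,-0.013]},{"translation":[2.3,-2.7,0],"delta_rot":[0,0,-0.013]}]'
```

```text
time_s: 0.57
ee_pos: [296.9, 419.8, 259.1]
ee_rot: [-78.4, 90.0, -101.9]
force: [-0.0, 0.5, -0.4]
gripper_width: 91.1
time_s: 0.98
ee_pos: [412.1, 284.6, 268.8]
ee_rot: [135.7, 90.0, 108.5]
force: [-0.2, -0.0, -0.4]
gripper_width: 91.0
```

```bash
python3 -m creep '[{"translation":[2.4,-2.6,0],"delta_rot":[0,0,-0.013]},{"translation":[2.4,-2.6,0],"delta_rot":[0,0,-0.013]},{"translation":[2.4,-2.6,0],"delta_rot":[0,0,-0.013]},{"translation":[2,-2.4,0],"delta_rot":[0,0,-0.013]},{"translation":[1.4,-1.6,0],"delta_rot":[0,0,-0.013]}]' && python3 -m creep '[{"translation":[0,0,0],"delta_rot":[0,0,0]}]'
python3 - <<'E'
from h import *
from workcell import readout, optics
s=readout.state(); p=optics.camera_params('wrist'); im,d=optics.grab_frame('wrist')
np.savez('pics/w1.npz',im=im,d=d,**p); cv2.imwrite('pics/w1.png',im[:,:,::-1])
print(s['ee_pos'],s['qpos']); R=Ro.from_euler('xyz',s['ee_rot'],degrees=True).as_matrix(); print(R.round(4), np.degrees(np.arctan2(R[1,1],R[0,1])))
v,u=np.mgrid[0:400,0:640]; f=p['mtx'][0,0]; a=(u-p['mtx'][0,2])/f; b=(v-p['mtx'][1,2])/f; r=np.hypot(a,b)+1e-9
Z=d; k=np.tan(r)/r; C=np.stack([a*k*Z,b*k*Z,Z],-1).reshape(-1,3); X=(C-p['t'])@p['R']
K=(abs(X[:,2]-176)<4)&(np.hypot(X[:,0]-520,X[:,1]-163)<50)&(d.ravel()>0)
print(K.sum(),cv2.minAreaRect(X[K,:2].astype(np.float32)),X[K].mean(0))
E
```

```text
time_s: 1.4
ee_pos: [518.8, 165.7, 268.4]
ee_rot: [-68.2, 89.9, -99.3]
force: [-0.1, -0.3, -0.9]
gripper_width: 91.5
time_s: 1.48
ee_pos: [519.6, 165.0, 268.1]
ee_rot: [-48.0, 89.9, -79.2]
force: [1.0, -0.4, -0.3]
gripper_width: 91.1
[519.63671221 165.01528151 268.13718174] [ 16.47465531  13.55934379  86.36706122  -0.10343543  80.08378931
 -42.31523845]
[[ 3.000e-04  5.179e-01  8.554e-01]
 [-1.800e-03  8.554e-01 -5.179e-01]
 [-1.000e+00 -1.300e-03  1.200e-03]] 58.807669732216105
1859 ((518.0802612304688, 165.5790252685547), (33.915443420410156, 49.72456741333008), 59.81425476074219) [517.60040199 166.10639883 175.39342287]
```

View pics/w1.png

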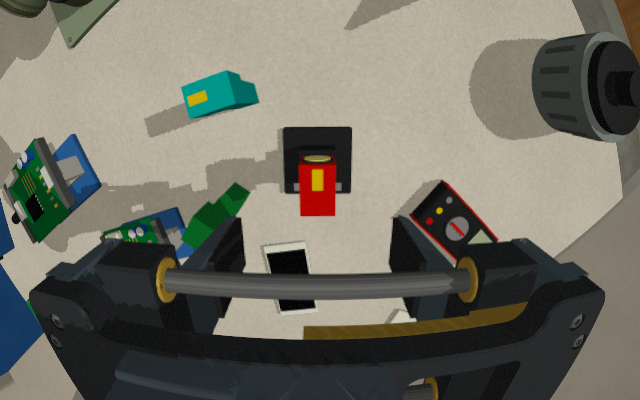

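The wrist view shows the red head centred between the fingers at (318,190). The lens rim faces up-image at (317,158), and depth puts the head centre within about 2 mm of the TCP. Next I descend and grasp.

```bash
python3 -m creep '[{"translation":[-0.05,0.1,-3],"delta_rot":[0,0,0.008]},{"translation":[0,0,-3.4],"delta_rot":[0,0,0]},{"translation":[0,0,-3],"delta_rot":[0,0,0]},{"translation":[0,0,-2],"delta_rot":[0,0,0]},{"translation":[0,0,-0.9],"delta_rot":[0,0,0]}]' 1 && python3 -m creep '[{"translation":[0,0,0],"delta_rot":[0,0,0]},{"translation":[0,0,0],"delta_rot":[0,0,0]},{"translation":[0,0,0],"delta_rot":[0,0,0]},{"translation":[0,0,0],"delta_rot":[0,0,0]},{"translation":[0,0,0],"delta_rot":[0,0,0]}]' -1 45;  python3 -m creep '[{"translation":[0,0,0],"delta_rot":[0,0,0]},{"translation":[0,0,0],"delta_rot":[0,0,0]},{"translation":[0,0,0],"delta_rot":[0,0,0]},{"translation":[0,0,0],"delta_rot":[0,0,0]},{"translation":[0,0,0],"delta_rot":[0,0,0]}]'
```

```text
time_s: 1.95
ee_pos: [513.9, 169.5, 142.7]
ee_rot: [-137.7, 89.6, -168.1]
force: [-0.1, -0.6, -0.4]
gripper_width: 91.1
time_s: 2.37
ee_pos: [517.6, 169.5, 147.3]
ee_rot: [49.6, 89.8, 19.1]
force: [0.2, 0.1, -0.4]
gripper_width: 60.5
time_s: 2.78
ee_pos: [516.8, 169.0, 146.0]
ee_rot: [-69.7, 90.0, -100.1]
force: [-0.3, -1.2, 0.8]
gripper_width: 33.6
```

```bash
python3 -m creep '[{"translation":[0,0,0],"delta_rot":[0,0,0]},{"translation":[0,0,0],"delta_rot":[0,0,0]}]'
python3 - <<'E'
from h import *
from workcell import readout, optics
s=readout.state(); print(s['ee_pos'],s['qpos'],s['force'],s['torque'],s['gripper_width']); R=Ro.from_euler('xyz',s['ee_rot'],degrees=True).as_matrix(); print(R.round(4), np.degrees(np.arctan2(R[1,1],R[0,1])))
im,d=optics.grab_frame('scene'); cv2.imwrite('pics/s1.png',cv2.resize(im[110:280,250:490,::-1],None,fx=3.3,fy=3.3,interpolation=cv2.INTER_CUBIC))
im,d=optics.grab_frame('wrist'); cv2.imwrite('pics/w2.png',im[:,:,::-1])
E
```

```text
time_s: 2.95
ee_pos: [516.9, 169.0, 146.0]
ee_rot: [-63.4, 90.0, -93.8]
force: [-0.7, -1.3, 2.2]
gripper_width: 33.5
[516.86208522 169.01634724 145.97041211] [ 1.69025333e+01  1.77946506e+01  9.84583623e+01 -1.08990959e-02
  6.37506873e+01 -4.26206786e+01] [-0.66976057 -1.26163194  2.20361694] [-0.23463441  0.12569992  0.05160242] 33.53944582662724
[[-0.000e+00  5.071e-01  8.619e-01]
 [-2.000e-04  8.619e-01 -5.071e-01]
 [-1.000e+00 -2.000e-04  1.000e-04]] 59.52803226279486
```

View pics/s1.png

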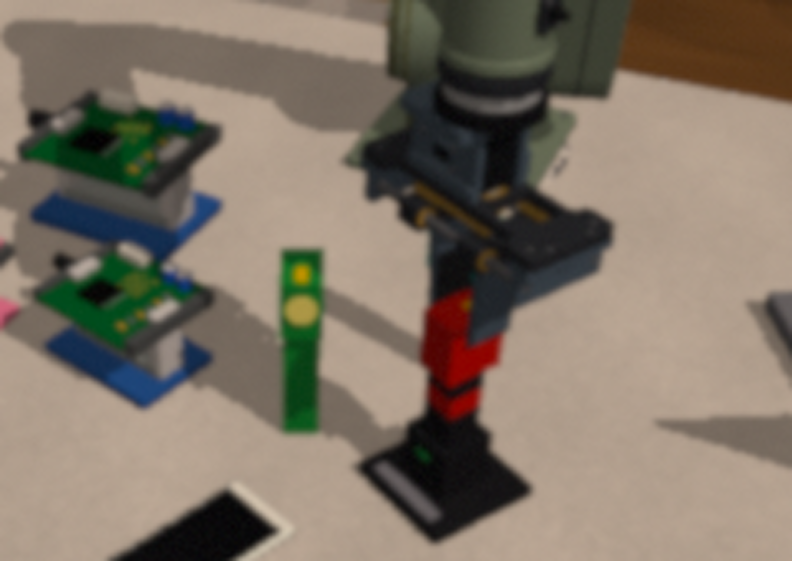

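View pics/w2.png

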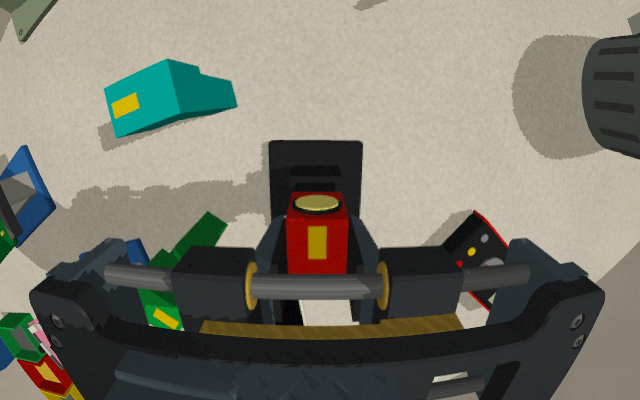

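Gripped at 33.5 mm with the lens unobstructed in the wrist view at (318,203). Next I lift straight up.

```bash
python3 -m creep '[{"translation":[0,0,0.5],"delta_rot":[0,0,0]},{"translation":[0,0,1],"delta_rot":[0,0,0]},{"translation":[0,0,1.2],"delta_rot":[0,0,0]},{"translation":[0,0,1.2],"delta_rot":[0,0,0]},{"translation":[0,0,1.2],"delta_rot":[0,0,0]}]' ; python3 -m creep '[{"translation":[0,0,1.5],"delta_rot":[0,0,0]},{"translation":[0,0,2],"delta_rot":[0,0,0]},{"translation":[0,0,2.5],"delta_rot":[0,0,0]},{"translation":[0,0,2.5],"delta_rot":[0,0,0]},{"translation":[0,0,2.5],"delta_rot":[0,0,0]}]'
```

```text
time_s: 3.47
ee_pos: [516.8, 169.3, 197.8]
ee_rot: [126.6, 90.0, 96.2]
force: [0.0, -0.1, -1.2]
gripper_width: 33.4
time_s: 3.88
ee_pos: [516.5, 169.2, 308.5]
ee_rot: [124.1, 90.0, 93.6]
force: [-0.1, 0.1, -2.4]
gripper_width: 33.4
```

```bash
python3 -m creep '[{"translation":[0,0,2.5],"delta_rot":[0,0,0]},{"translation":[0,0,1.5],"delta_rot":[0,0,0]},{"translation":[0,0,0],"delta_rot":[0,0,0]}]';python3 - <<'E'
from h import *
from workcell import readout, optics
s=readout.state(); print(s['ee_pos'],s['force'],s['torque'],s['gripper_width'])
im,d=optics.grab_frame('scene'); cv2.imwrite('pics/s2.png',cv2.resize(im[60:280,200:490,::-1],None,fx=2.7,fy=2.7,interpolation=cv2.INTER_CUBIC))
E
```

```text
time_s: 4.13
ee_pos: [518.2, 169.7, 351.3]
ee_rot: [49.6, 89.5, 19.1]
force: [0.9, -0.0, -1.9]
gripper_width: 33.7
[518.23543399 169.72775159 351.25307871] [ 0.92616724 -0.0115702  -1.86029895] [ 0.02582695 -0.04938272 -0.05390197] 33.74781917710436
```

View pics/s2.png

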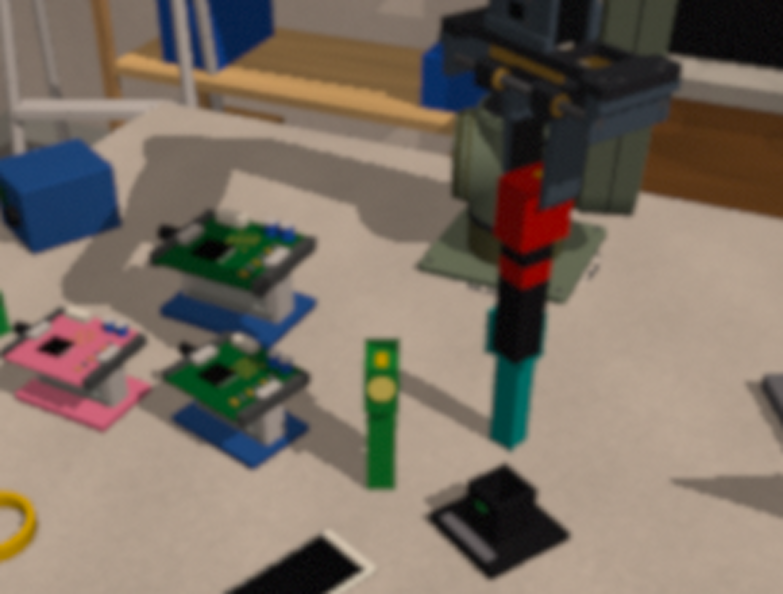

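Lamp is clear of the dock and vertical. Next I move it across above the other objects while turning the yaw.

```bash
python3 -m creep '[{"translation":[0.3,-1,0],"delta_rot":[0,0,0.02]},{"translation":[0.6,-2,0],"delta_rot":[0,0,0.02]},{"translation":[0.9,-3,0],"delta_rot":[0,0,0.02]},{"translation":[0.9,-3,0],"delta_rot":[0,0,0.02]},{"translation":[0.9,-3,0],"delta_rot":[0,0,0.02]}]' && python3 -m creep '[{"translation":[0.9,-3,0],"delta_rot":[0,0,0.02]},{"translation":[0.9,-3,0],"delta_rot":[0,0,0.02]},{"translation":[0.9,-3,0],"delta_rot":[0,0,0.02]},{"translation":[0.9,-3,0],"delta_rot":[0,0,0.02]},{"translation":[0.9,-3,0],"delta_rot":[0,0,0.02]}]' && python3 -m creep '[{"translation":[0.9,-3,0],"delta_rot":[0,0,0.02]},{"translation":[0.9,-3,0],"delta_rot":[0,0,0.02]},{"translation":[0.6,-2,0],"delta_rot":[0,0,0.02]},{"translation":[0.3,-1,0],"delta_rot":[0,0,0.01]},{"translation":[0,0,0],"delta_rot":[0,0,0]}]'
python3 - <<'E'
from h import *
from workcell import readout, optics
s=readout.state(); print(s['ee_pos'],s['force'],s['gripper_width'],s['qpos']); R=Ro.from_euler('xyz',s['ee_rot'],degrees=True).as_matrix(); print(R.round(4), np.degrees(np.arctan2(R[1,1],R[0,1])))
p=optics.camera_params('wrist')
im,d=optics.grab_frame('wrist'); np.savez('pics/w3.npz',im=im,d=d,R6=R,tcp=s['ee_pos'],**p);cv2.imwrite('pics/w3.png',im[:,:,::-1])
for n in ('scene','top'):
    p=optics.camera_params(n)
    im,d=optics.grab_frame(n); np.savez(f'pics/{n}3.npz',im=im,d=d,**p); cv2.imwrite(f'pics/{n}3.png',im[:,:,::-1])
E
```

```text
time_s: 4.6
ee_pos: [552.2, 48.1, 345.0]
ee_rot: [-155.4, 89.8, 180.0]
force: [0.2, 0.2, -1.9]
gripper_width: 33.7
time_s: 5.02
ee_pos: [597.4, -102.2, 344.8]
ee_rot: [-176.8, 89.8, 164.2]
force: [0.5, 0.6, -1.8]
gripper_width: 33.5
time_s: 5.43
ee_pos: [624.7, -192.6, 344.3]
ee_rot: [-179.2, 89.8, 165.7]
force: [-0.1, 0.6, -3.1]
gripper_width: 33.7
[ 624.74182007 -192.63167352  344.33482474] [-0.08799225  0.5696463  -3.10363339] 33.659230047419086 [-1.81368361e+01  2.36507223e+01  6.11488155e+01 -1.42134870e-02
  9.54141749e+01 -9.29949384e+01]
[[-3.600e-03  2.612e-01  9.653e-01]
 [ 9.000e-04  9.653e-01 -2.612e-01]
 [-1.000e+00 -1.000e-04 -3.700e-03]] 74.85679307677499
```

View pics/w3.png

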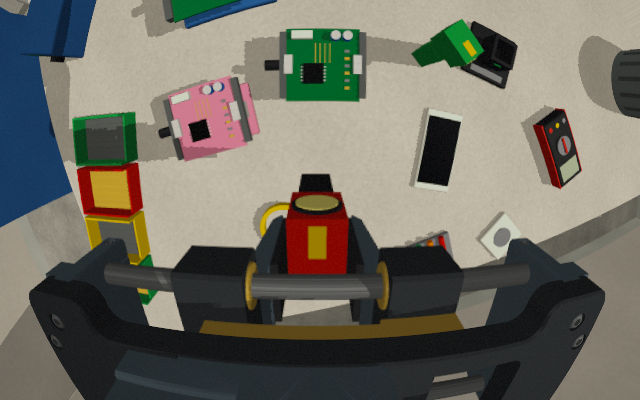

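View pics/scene3.png

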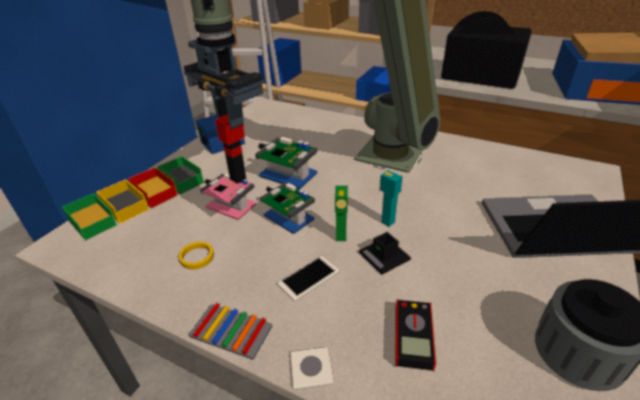

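View pics/top3.png

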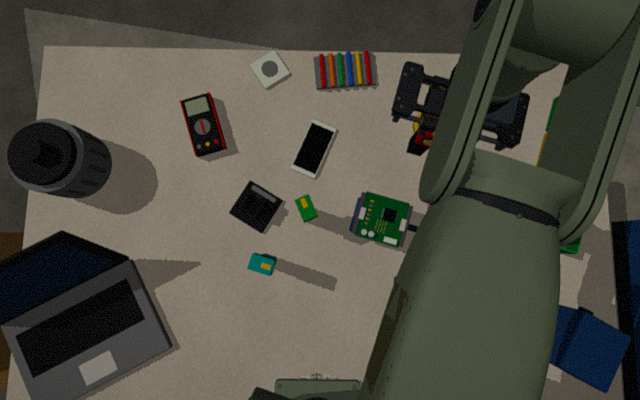

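Run:
```python
from h import *
P=np.load('pics/w3.npz'); im,d=P['im'],P['d']; K=P['mtx']
def fr(px):
    a=(px[0]-K[0,2])/K[0,0]; b=(px[1]-K[1,2])/K[0,0]; r=np.hypot(a,b)
    return P['R'].T@np.array([a/r*np.sin(r),b/r*np.sin(r),np.cos(r)])
o=-P['R'].T@P['t']; print('cam',o)
def wz(px,z): v=fr(px); return o+v*(z-o[2])/v[2]
hsv=cv2.cvtColor(im,cv2.COLOR_RGB2HSV)
m=np.zeros(d.shape,np.uint8); m[60:90,296:330]=(hsv[60:90,296:330,2]<55)
n,l,s,c=cv2.connectedComponentsWithStats(m); i=1+np.argmax(s[1:,4]); print('chip',s[i],c[i],wz(c[i],76))
k=(l==i); r=cv2.minAreaRect(np.argwhere(k)[:,::-1].astype(np.float32)); print(r, wz(r[0],76))
v,u=np.mgrid[0:400,0:640]
# board
g=np.zeros(d.shape,np.uint8); H=hsv[...,0]; g[25:105,280:370]=((H>45)&(H<85)&(hsv[...,1]>120))[25:105,280:370]
g=cv2.morphologyEx(g,cv2.MORPH_CLOSE,np.ones((11,11))); cs,_=cv2.findContours(g,cv2.RETR_EXTERNAL,cv2.CHAIN_APPROX_NONE); cc=max(cs,key=cv2.contourArea)
W=np.array([wz(q[0],72)[:2] for q in cc]).astype(np.float32); b=cv2.minAreaRect(W); print('board',b)
a=(u-K[0,2])/K[0,0]; b=(v-K[1,2])/K[0,0]; rr=np.hypot(a,b)+1e-9; kk=np.tan(rr)/rr
X=(np.stack([a*kk*d,b*kk*d,d],-1)-P['t'])@P['R']
print('chip depth',X[73,313])
# head pts
R6=P['R6']; tcp=P['tcp']; lx=-R6[:,2]; lz=-R6[:,0]; ly=np.cross(lz,lx)
L=(X-tcp)@np.stack([lx,ly,lz],1)   # lamp axes, origin TCP
for q in [(317,203),(318,225),(318,250),(295,225),(340,225),(318,214),(318,193),(318,185)]: print(q,L[q[1],q[0]].round(1),im[q[1],q[0]])
top=(abs(L[...,1])<12)&(L[...,2]>15)&(L[...,2]<45)&(np.abs(L[...,0])<40)&(v>190)&(v<275)&(u>280)&(u<355)
t=L[top]; print(top.sum(),t.min(0),t.max(0),np.median(t,0), np.percentile(t[:,0],[1,50,99]))
# lens mask
lm=np.zeros(d.shape,bool); lm[190:216,288:348]=((H>15)&(H<35)&(hsv[...,1]>40)&(hsv[...,2]>80))[190:216,288:348]
q=np.argwhere(lm); print('lens px',q.mean(0)[::-1],len(q),np.median(L[lm],0),L[lm].mean(0))
```

```text
cam [ 545.14355034 -171.68560648  529.92232859]
chip [303  63  21  21 422] [312.64454976  72.992891  ] [ 499.65652004 -165.23448398   76.        ]
((313.0, 73.0), (20.0, 20.0), 90.0) [ 499.80097988 -164.74471662   76.        ]
board ((489.2466125488281, -148.24053955078125), (105.0484390258789, 108.30645751953125), 75.02347564697266)
chip depth [ 499.79125983 -164.74322871   75.90269351]
(317, 203) [24.9  0.2 12. ] [124 115  54]
(318, 225) [18.6 -0.3 30.5] [135  24   1]
(318, 250) [ 2.4 -0.3 28.7] [154 127   0]
(295, 225) [18.4 12.2 30.1] [134   4   0]
(340, 225) [ 18.  -12.3  29.2] [136  17   7]
(318, 214) [21.8 -0.3 22.1] [21 18 19]
(318, 193) [ 22.   -0.5 -18.4] [96  7  6]
(318, 185) [  8.6  -0.9 -88.4] [19 17 15]
2872 [-12.56585799 -11.98930178  15.01648167] [25.36617342 11.98036854 32.74949337] [10.20194214  0.21139633 29.39629033] [-11.75596856  10.20194214  24.86921019]
lens px [316.01567944 202.06968641] 574 [24.61954862  0.81369012  8.97545375] [19.75432374  1.00972983 -6.208938  ]
```

The wrist view puts the chip centre (313,73) at world (499.8, -165.2, 76). It puts the lens 24.7 mm ahead of the TCP along the beam and 8 mm above it. Next comes the 45° tilt, done up high.

```bash
python3 -m creep '[{"translation":[0,-0.1,0],"delta_rot":[-0.009,-0.033,0]},{"translation":[0,-0.1,0],"delta_rot":[-0.017,-0.063,0]},{"translation":[0,-0.1,0],"delta_rot":[-0.017,-0.063,0]},{"translation":[0,-0.1,0],"delta_rot":[-0.017,-0.063,0]},{"translation":[0,-0.1,0],"delta_rot":[-0.017,-0.063,0]}]' && python3 -m creep '[{"translation":[0,0,0],"delta_rot":[-0.017,-0.063,0]},{"translation":[0,0,0],"delta_rot":[-0.017,-0.063,0]},{"translation":[0,0,0],"delta_rot":[-0.017,-0.063,0]},{"translation":[0,0,0],"delta_rot":[-0.017,-0.063,0]},{"translation":[0,0,0],"delta_rot":[-0.017,-0.063,0]}]' && python3 -m creep '[{"translation":[0,0,0],"delta_rot":[-0.017,-0.063,0]},{"translation":[0,0,0],"delta_rot":[-0.017,-0.063,0]},{"translation":[0,0,0],"delta_rot":[-0.009,-0.032,0]},{"translation":[0,0,0],"delta_rot":[0,0,0]},{"translation":[0,0,0],"delta_rot":[0,0,0]}]'
cat > w.py <<'E'
import sys
from h import *
from workcell import readout, optics
n=sys.argv[1]
s=readout.state(); p=optics.camera_params('wrist')
R6=Ro.from_euler('xyz',s['ee_rot'],degrees=True).as_matrix(); tcp=s['ee_pos']
im,d=optics.grab_frame('wrist'); cv2.imwrite(f'pics/w{n}.png',im[:,:,::-1])
np.savez(f'pics/w{n}.npz',im=im,d=d,R6=R6,tcp=tcp,**p)
print(tcp,s['force'],s['gripper_width'],s['qpos'].round(1),'time',s['time_s'])
lx=-R6[:,2]; lz=-R6[:,0]; ly=np.cross(lz,lx); print('tool-lamp x',lx.round(4),'z',lz.round(4),'beam down',np.degrees(-np.arcsin(lx[2])))
K=p['mtx']; v,u=np.mgrid[0:400,0:640]; a=(u-K[0,2])/K[0,0]; b=(v-K[1,2])/K[0,0]; rr=np.hypot(a,b)+1e-9; kk=np.tan(rr)/rr
X=(np.stack([a*kk*d,b*kk*d,d],-1)-p['t'])@p['R']; L=(X-tcp)@np.stack([lx,ly,lz],1)
top=(abs(L[...,1])<14)&(L[...,2]>15)&(L[...,2]<45)&(L[...,0]<17)&(L[...,0]>-11)&(v>190)&(v<275)
t=L[top]; c=np.linalg.lstsq(np.c_[t[:,:2],np.ones(len(t))],t[:,2],rcond=None)[0]; print('top plane slope deg',np.degrees(np.arctan(c[:2])),'z0',c[2],len(t))
hsv=cv2.cvtColor(im,cv2.COLOR_RGB2HSV);H=hsv[...,0]
lm=np.zeros(d.shape,bool); lm[190:216,288:348]=((H>15)&(H<35)&(hsv[...,1]>40)&(hsv[...,2]>80))[190:216,288:348]
q=np.argwhere(lm); print('lens px',q.mean(0)[::-1],len(q),np.median(L[lm],0))
chip=np.array([499.8,-165.2,76])
lens=tcp+24.7*lx+8*lz; w=chip-lens; D=np.linalg.norm(w); print('lens',lens,'dist',D,'aim err deg',np.degrees(np.arccos(w@lx/D)),'perp in lamp y,z',w@ly,w@lz)
want=chip-150*lx-24.7*lx-8*lz; print('TCP move needed mm',want-tcp)
E
python3 w.py 4
```

```text
time_s: 6.0
ee_pos: [624.3, -193.6, 347.5]
ee_rot: [0.0, 72.9, -14.8]
force: [-0.7, 0.6, -2.7]
gripper_width: 33.7
time_s: 6.42
ee_pos: [623.7, -193.4, 347.2]
ee_rot: [-0.0, 54.3, -14.9]
force: [1.1, -0.1, -2.6]
gripper_width: 33.7
time_s: 6.83
ee_pos: [623.8, -194.1, 346.6]
ee_rot: [-0.1, 45.1, -15.0]
force: [-1.0, -0.8, -2.1]
gripper_width: 33.9
[ 623.81729986 -194.07426404  346.60400812] [-1.03786262 -0.80427038 -2.13028818] 33.85024955372496 [ -20.3    1.1  104.6    7.6   29.8 -100.4] time 6.8333
tool-lamp x [-0.6848  0.182  -0.7056] z [-0.6816  0.1825  0.7086] beam down 44.8794482434499
top plane slope deg [0.70515914 0.43203666] z0 30.08500061008446 2164
lens px [316.71803853 202.06129597] 571 [24.9866434   0.11358718  9.98797912]
lens [ 601.44952319 -188.11820031  334.84399657] dist 279.03061486591946 aim err deg 23.22049313129357 perp in lamp y,z 3.825343102419069 -109.94705073006648
TCP move needed mm [   1.072384     -4.38656496 -153.00137956]
```

View pics/w4.png

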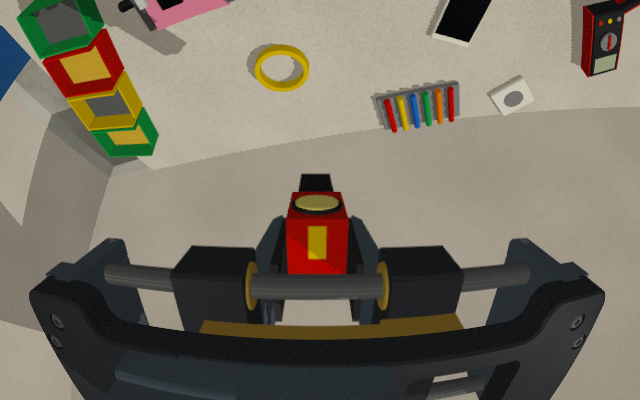

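The lamp sits in the grip exactly as before the tilt (lens still at (317,202)), so it hasn't slipped. The beam is 44.9° down. Next I descend.

```bash
python3 -m creep '[{"translation":[0,0,-1],"delta_rot":[0,0,0]},{"translation":[0,-0.1,-2],"delta_rot":[0,0,0]},{"translation":[0.1,-0.1,-2],"delta_rot":[0,0,0]},{"translation":[0,-0.1,-2],"delta_rot":[0,0,0]},{"translation":[0,-0.1,-2],"delta_rot":[0,0,0]}]' && python3 -m creep '[{"translation":[0,0,-2],"delta_rot":[0,0,0]},{"translation":[0,0,-1.7],"delta_rot":[0,0,0]},{"translation":[0,0,-1.3],"delta_rot":[0,0,0]},{"translation":[0,0,-0.8],"delta_rot":[0,0,0]},{"translation":[0,0,-0.4],"delta_rot":[0,0,0]}]' && python3 -m creep '[{"translation":[0,0,0],"delta_rot":[0,0,0]},{"translation":[0,0,0],"delta_rot":[0,0,0]},{"translation":[0,0,0],"delta_rot":[0,0,0]}]'; python3 w.py 5;  python3 - <<'E'
from h import *
from workcell import optics
for n in ('scene','top'):
    p=optics.camera_params(n)
    im,d=optics.grab_frame(n); np.savez(f'pics/{n}5.npz',im=im,d=d,**p); cv2.imwrite(f'pics/{n}5.png',im[:,:,::-1])
    a=im[80:260,120:360,::-1] if n=='scene' else im[60:260,330:560,::-1]
    cv2.imwrite(f'pics/{n}5z.png',cv2.resize(a,None,fx=3,fy=3,interpolation=cv2.INTER_CUBIC))
E
```

```text
time_s: 7.3
ee_pos: [626.8, -199.5, 256.9]
ee_rot: [-0.1, 45.0, -15.1]
force: [0.6, 0.5, -2.3]
gripper_width: 33.9
time_s: 7.72
ee_pos: [626.4, -199.2, 193.5]
ee_rot: [-0.0, 45.1, -15.0]
force: [-0.2, -0.8, -2.7]
gripper_width: 33.9
time_s: 7.97
ee_pos: [626.9, -199.8, 196.0]
ee_rot: [-0.1, 44.9, -15.1]
force: [0.7, 0.0, -1.9]
gripper_width: 33.8
[ 626.85615573 -199.84424441  195.96356227] [ 0.71872077  0.03449917 -1.8605277 ] 33.79820907718929 [ -20.9    9.7  118.9   32.5    7.6 -126.5] time 7.9667
tool-lamp x [-0.6823  0.1816 -0.7081] z [-0.6837  0.1844  0.7061] beam down 45.08349547981106
top plane slope deg [0.76116036 0.73077791] z0 30.122638269671082 2162
lens px [316.66431095 202.01413428] 566 [25.00953052  0.5674245  10.02701469]
lens [ 604.53296648 -193.88410917  184.12118035] dist 153.2382524861795 aim err deg 0.35903812954783987 perp in lamp y,z -0.7838951864663659 0.5545987660894174
TCP move needed mm [-2.38382631  1.44691116 -1.90070891]
```

View pics/scene5z.png

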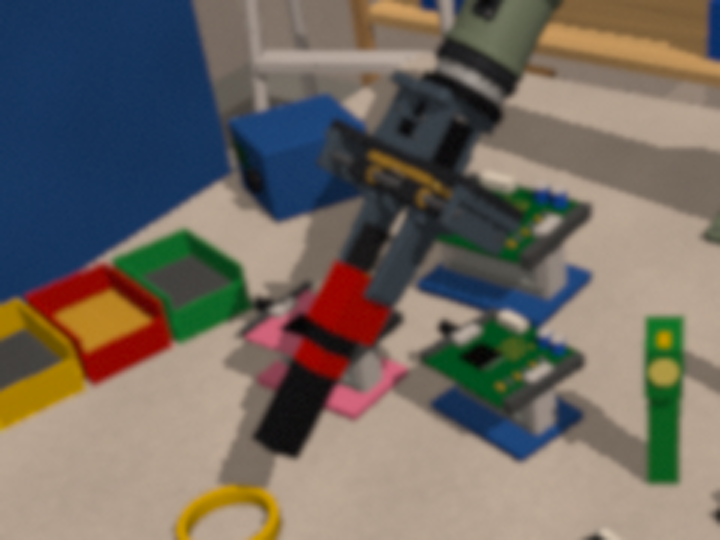

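View pics/top5z.png

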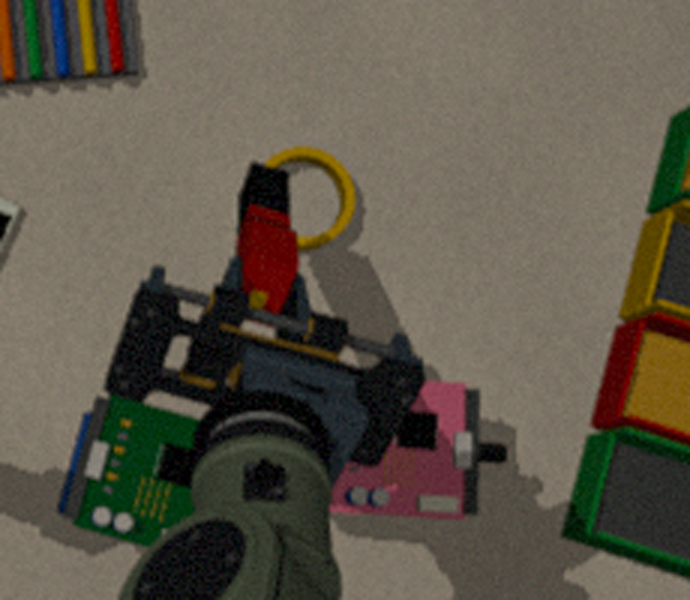

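The arm is hovering clear of everything, with the beam 45.1° down and pointing at the chip from about 153 mm. I'll make a small trim, settle, then cross-check the lamp pose with the fixed cameras.

```bash
python3 -m creep '[{"translation":[-0.1,0.05,-0.1],"delta_rot":[0,0,0]},{"translation":[-0.1,0.05,-0.1],"delta_rot":[0,0,0]},{"translation":[0,0,0],"delta_rot":[0,0,0]},{"translation":[0,0,0],"delta_rot":[0,0,0]},{"translation":[0,0,0],"delta_rot":[0,0,0]}]' && python3 -m creep '[{"translation":[0,0,0],"delta_rot":[0,0,0]},{"translation":[0,0,0],"delta_rot":[0,0,0]},{"translation":[0,0,0],"delta_rot":[0,0,0]},{"translation":[0,0,0],"delta_rot":[0,0,0]},{"translation":[0,0,0],"delta_rot":[0,0,0]}]'; python3 w.py 6
python3 - <<'E'
from h import *
from workcell import optics,readout
W=np.load('pics/w6.npz'); R6=W['R6'];tcp=W['tcp']; lx=-R6[:,2]; lz=-R6[:,0]; ly=np.cross(lz,lx)
for n in ('scene','top'):
    p=optics.camera_params(n); im,d=optics.grab_frame(n)
    v,u=np.mgrid[0:400,0:640]; pc=np.stack([u,v,np.ones_like(u)],-1)*d[...,None]@np.linalg.inv(p['mtx']).T
    X=(pc-p['t'])@p['R']; L=(X-tcp)@np.stack([lx,ly,lz],1)+[5.3,0,134]
    k=(abs(L[...,0]-3)<45)&(abs(L[...,1])<35)&(L[...,2]>-20)&(L[...,2]<100)&(d>0)
    t=L[k]; print(n,len(t),'min',np.percentile(t,1,0).round(1),'max',np.percentile(t,99,0).round(1))
    # slice handle: mean x,y of points by z
    for z0,z1 in ((5,30),(30,55),(55,80),(80,105)):
        q=t[(t[:,2]>z0)&(t[:,2]<z1)]
        if len(q)>5: print(z0,len(q),'x',np.percentile(q[:,0],[3,97]).round(1),'y',np.percentile(q[:,1],[3,97]).round(1))
print(readout.state()['qvel'].round(2),readout.state()['time_s'])
E
```

```text
time_s: 8.53
ee_pos: [623.8, -198.9, 192.9]
ee_rot: [-0.1, 45.0, -15.1]
force: [-0.4, -0.0, -2.8]
gripper_width: 33.7
time_s: 8.95
ee_pos: [623.9, -198.8, 192.9]
ee_rot: [-0.1, 45.0, -15.1]
force: [0.3, 0.5, -2.6]
gripper_width: 34.0
[ 623.85917883 -198.82973782  192.86310791] [ 0.29590621  0.52843212 -2.60858396] 33.950117782357474 [ -20.9    9.7  119.5   34.     7.2 -128. ] time 8.95
tool-lamp x [-0.6833  0.1823 -0.707 ] z [-0.6825  0.1844  0.7072] beam down 44.98934101921153
top plane slope deg [0.90779594 0.46465567] z0 30.084246564550636 2160
lens px [316.39253996 202.03019538] 563 [24.98244768  0.70739252  9.98367326]
lens [ 601.52081985 -192.85111302  181.05871197] dist 148.82554284222007 aim err deg 0.20859750971817687 perp in lamp y,z -0.49404314327716686 0.22248833993495581
TCP move needed mm [0.7794937  0.30387376 0.98757146]
scene 689 min [-18.6 -16.9   1.4] max [13.6 14.8 98.9]
5 173 x [-18.1  11.7] y [-16.   14.5]
30 177 x [-18.2  12.3] y [-16.5  14.1]
55 170 x [-18.   11.3] y [-16.3  12.9]
80 139 x [-18.4  12.4] y [-17.3  13.2]
top 327 min [-18.1 -15.8  -0.4] max [11.6 14.5 95.3]
5 78 x [-17.9  10.8] y [-15.1  12.9]
30 80 x [-17.6  11.1] y [-15.3  14.6]
55 86 x [-17.8   8.4] y [-15.7  14.2]
80 67 x [-18.5   7.1] y [-15.9  13.5]
[ 0.09 -0.02 -0.04  0.06 -0.11 -0.03] 9.1
```

Both fixed cameras show the handle parallel to the tool axis, so the lamp hasn't slipped, and the arm is still. I'm handing in.

Run:
```python
from workcell import env,readout
print(env.job_done()); s=readout.state(); print(s['time_s'],s['ee_pos'],s['gripper_width'])
```

```text
the job is handed in; nothing more can be done
None
the job is handed in; nothing more can be done
```

The red lamp is out of its dock, tipped about 45°, and held still with its lens aimed at the chip from about 15 cm. I gripped it across its flat sides, drew it straight up and carried it above the other objects. I tilted it up high, then lowered it into place. I handed the job in at about 9.1 s of the 32 s allowed.

- **Aim:** the last check put the beam 45.0° down, the lens about 149 mm from the chip's middle, and the aim about 0.2° off.
- **Grip:** the opening held at 33.5–34 mm and the joints were at rest. The wrist picture showed no slip through the tilt, and both fixed cameras showed the handle in line with the tool.
- **Contact:** the force readings after the lift were only a few newtons. Nothing seemed to touch the board, vice, phone, meter or tape, but I did not measure them again at the end.
- **Disagreements:** the fixed cameras placed the lamp about 3 mm further back along its beam than the wrist camera did, which would make the distance about 152 mm. The wrist depth also showed the top of the head sloping 0.5–0.9°, which I took as noise.

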